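# Tuck the shield strip under the lapped leaf and hold it flat

### The arm

A 7-joint arm with a two-finger parallel gripper is mounted at the origin on the work surface. World frame = base frame: x ahead of the robot, y to its left, z up, the work surface at z = 0. Lengths are in m, angles in degrees, forces in N, time in s.
With the tool pointing down it reaches from about 0.425 to 0.825 m from the base axis. Payload 3.6 kg.
Tool frame: the origin (TCP) lies at the very end of the fingers, on their centre line; the grasp point (between the pads) lies robot.grip_point_offset behind it (robot.grip_point_offset is the distance from the TCP to the grasp point, in m); z points along the fingers, y is the line along which they close (so a half turn about z gives the same grasp; the last joint's range is limited). The gripper opens to 85 mm and grips with 20 to 120 N. Pads are 22 mm wide; open, the fingers measure 114 mm over their backs; the gripper's body (76 mm by 85 mm) begins 54 mm behind the grasp point. The pads swing forward as they close: fully open they stand 13 mm farther back than shut.
Start: joints at [-67.638, 35.231, -0.722, 81.555, 0.464, 63.22, -2.315], TCP at [0.263, 0.594, 0.231] pointing down, gripper open.
Joint ranges: [-178.69, 178.69], [-17.37, 117.87], [-77.05, 75.6], [15.02, 138.74], [-78.02, 258.01], [0.78, 113.62], [-162.83, 162.83]. Speed limits (degrees/s): [159.86, 159.86, 180, 180, 180, 180, 180].

### API

Orientations are given as a 3x3 rotation matrix whose columns are the frame's x, y, z axes.
In Python, from workcell import robot gives the robot as it stands. The module is installed in compiled form; this text tells all that it offers.
- The arm moves only by the tool arm_command, never from a script. Its argument "plan" is a list of rows, each an object of numbers: "x", "y", "z": the shift along the tool's x, y, z normalised to -1 to 1, where 1 is 0.2 m; "twist": the turn about the tool's z normalised to -1 to 1, where 1 is 30 degrees. A call has 1 to 10 rows; each row is the pose to reach, as a shift and turn from the pose commanded when the call began, along the tool's axes at that moment; what a row does not reach only later rows make up. A row lasts 1/8 s, in which the tool goes at most 62.5 mm and 10.7 degrees, less where a joint would pass 70% of its speed; a pose out of reach is approached as far as the arm can. A call with a number of a shift or a turn outside -1 to 1 is refused whole. A call with a gripper value outside its range is refused whole. "jaw" is the closure, from -1 (fully open) to 1 (shut), set as the call begins (left out, the last holds). The fingers move at their own pace and stop on an object; "force" is the grip in N (left out, the last holds). Time passes only in rows, so rows that repeat a pose let the fingers close. It gives the time, the measured TCP pose, the force, the opening and the grip force at its end, in the units of the state.
- robot.state(): the state, without advancing time (a new reading comes with each control period).
- robot.camera(name): name is "scene" or "side" or "wrist"; returns a dict with "img" (420x560x3 uint8, blue, green, red), "fx", "fy", "cx", "cy" (pixels), "R" (3x3) and "t" (3): a world point X has camera coordinates R X + t. Camera axes: x right, y down, z forward; pixel columns grow to the right and rows downward; lengths in m; the calibration is good to about 2 mm. A picture is of the moment at which its call begins. There is no depth.
- robot.sign_off(): hands the job in; it is judged then, once.
The state is a dict: "time_s": time; "q": joint angles; "qd": joint speeds; "tau": joint torques, N m; "tool_pos": TCP position; "eef_rot": TCP orientation; "contact_force": force on the tool from outside, world axes, zero at the start; "torque": the same for the moment, N m; "opening": finger opening in m; "gripper_force": force on a finger pad.
Only numpy, scipy, OpenCV 4.12 (cv2) and the standard library are available. Lean on these libraries where they do the work, as an engineer would, in place of code of your own. Each camera call takes 0.05 s, during which the arm holds its last target. There are 200 camera calls.

### The job

Pick up the L-shaped aluminium strip by its upstanding rib, set it flat on the assembly tray and slide its free flat edge about 20 mm in under the lapped hinged leaf, square to the leaf and centred on it, without lifting the leaf. Then press the strip firmly down flat on the tray, noticeably harder than its own weight, and finish still holding it pressed there with the gripper. Leave everything else on the bench where it is.

Things in the scene. Friction and masses are not known exactly. Their poses are not given: they have to be found in the camera images.
- tray: grey assembly tray, fixed to the bench: a slab 215 x 160 mm, 18 mm thick. Its origin is on the bench, directly below the middle of the leaf's free edge; its x axis points in under the leaf, z up. The slab runs from x = -115 to +100 mm and y = -80 to +80 mm. At its far end (x = +95 mm) a steel leaf is hinged between two 34 mm high posts.
- tray_lip (a point): point on the tray's top face (18 mm above the bench) straight below the middle of the leaf's free edge; axes as the tray's (x level, in under the leaf). The mouth under the leaf's edge is 9 mm high; the space grows higher inside. A stop bar 7 mm high crosses the tray at x = +28 mm under the leaf.
- leaf_lip (a point): middle of the lower side of the leaf's free edge, 9 mm above the tray's top. The leaf is a plain steel sheet 114 mm wide, 97 mm long and 3 mm thick, sloping up from this edge to its hinge, whose top is about 34 mm above the tray's top.
- leaf (a joint): angle of the leaf, rad: 0 lying at rest (it cannot go lower), growing as its free edge is lifted. It weighs about 150 g and only its own weight keeps it down.
- strip: loose L-shaped aluminium strip, about 200 g: a flat flange 70 mm (x) by 110 mm (y), 5 mm thick, with a rib standing up along its whole -x edge, 10 mm thick and 45 mm high in all. Origin at the middle of its underside, z up; x points from the rib to the free flat edge.
- strip_edge (a point): middle of the strip's free edge on its underside, 35 mm from the strip's origin along its x; axes as the strip's.
- strip_rib (a point): point to pinch the strip: in the middle of the rib's thickness and length, 30 mm above the underside (15 mm below the rib's top, 25 mm above the flange), 30 mm behind the strip's origin. The grip is 10 mm wide, along the strip's x. Axes as the strip's; it lies 65 mm behind strip_edge.
- tape: bystander, leave alone: roll of black tape lying flat, 76 mm across, 19 mm high; origin on its underside
- driver: bystander, leave alone: screwdriver lying on the bench, 170 mm long; origin on its underside
- offcut: bystander, leave alone: flat aluminium offcut 90 x 28 x 5 mm without any rib; origin on its underside
- dish: bystander, leave alone: round steel dish, 84 mm across, 30 mm high; origin on its underside
- flux: bystander, leave alone: small amber jar, 44 mm across, 75 mm high; origin on its underside
- brush: bystander, leave alone: brush lying on the bench, 170 mm long; origin on its underside
- pcbbin: bystander, leave alone: yellow open bin 110 x 150 x 60 mm; origin on its underside
There are look-alikes about, which are no part of the job. Of the things like the strip, leave any that is pink; of the rest the larger one is meant.

How it is judged (in metres and radians):
On the way:
1. the strip lies flat on the tray with its edge tucked under the resting leaf (x of strip_edge in the frame of tray_lip between 0.012 and 0.034 m and y of strip_edge in the frame of tray_lip between -0.015 and 0.015 m and z of strip_edge in the frame of tray_lip below 0.003 m and angle between strip_edge's own z axis and vertical below 0.05 rad and angle between the x axis of strip_edge and the x axis of tray_lip, either way round below 0.12 rad and value of joint leaf below 0.03 rad), for 0.2 s.
At the end, for the whole second after the job is handed in: Strip edge 12 to 34 mm under the leaf edge (stop bar at 28), within 15 mm of centred and 0.12 rad of square, flat on the tray (edge under 3 mm up, tilt below 0.05 rad), leaf below 0.03 rad, fingers on the strip over 3 N, strip on tray over 4 N, at rest (all of step 1 and contact force between strip and tray above 4 N and contact force between the fingers and strip above 3 N and linear speed of strip below 0.01 m/s); the arm keeps its last pose, push and grip.
It fails at once if the leaf is lifted (more than 0.06 rad, about 6 mm at its edge) (value of joint leaf above 0.06 rad).
It fails at once if a bystander is moved by more than 30 mm (distance of any of tape, driver, offcut, dish, flux, brush, pcbbin from where it was at the start of the episode above 0.03 m).
It also fails if it takes over 40 s, if anything falls off the work surface, if the arm or the gripper's body presses on something with over 40 N, if the wrist force passes 120 N, or if a joint passes its speed limit or range.

## Working session

There is one attempt and no reset: what is moved stays moved. The work goes in short steps, Python scripts to look and compute and a tool call to move; the robot and the scene stay as the last step left them, time stands still between calls to the robot, and variables do not carry over. Pictures are saved under pics/ and viewed, at most 10 in all, crops included, and the job is handed in when it is done.

Besides the shell and the picture viewer there is one more tool, called after "Call:" as name(argument=value, ...), one argument or row to a line, values as JSON. arm_command: Moves the arm, as the interface text tells. Its arguments: {"type":"object","properties":{"plan":{"type":"array"},"jaw":{"type":"number"},"force":{"type":"number"}},"required":["plan"]}

```bash
mkdir -p pics; ls; python3 - <<'E'
from workcell import robot
import cv2
s=robot.state();print(s,robot.grip_point_offset)
for n in("scene","side"):
    c=robot.camera(n);cv2.imwrite(f"pics/{n}0.png",c["img"]);print(n,c["fx"],c["cx"],c["cy"],c["R"],c["t"])
E
```

```text
pics
{'time_s': 0.0, 'q': array([-67.63754174,  35.28972612,  -0.72232548,  81.64249241,
         0.46374859,  63.22122578,  -2.3164643 ]), 'qd': array([ 0.10130953, -0.03210061,  0.07368599, -0.09847438, -0.00779406,
       -0.02033107, -0.07691439]), 'tau': array([-1.41040732e-04, -4.69210017e+01,  2.59197420e-01, -1.71035224e+01,
        9.92755231e-03,  9.64403880e-03, -1.27673669e-06]), 'tool_pos': array([0.26282045, 0.59363756, 0.23012604]), 'eef_rot': array([[-9.14400399e-01,  4.04809652e-01, -1.02765066e-03],
       [ 4.04810955e-01,  9.14397201e-01, -2.41875324e-03],
       [-3.94537693e-05, -2.62771318e-03, -9.99996547e-01]]), 'contact_force': array([ 0.28778379, -0.22198375, -0.66198279]), 'torque': array([ 0.04077071, -0.01374778,  0.02711017]), 'gripper_force': 0.0, 'opening': 0.08548656438757665} 0.0187
scene 435.1207423416027 276.47681274694395 208.16445849428302 [[ 0.08121737  0.99661925  0.01240225]
 [ 0.76896721 -0.05473906 -0.63694039]
 [-0.63410817  0.06126755 -0.77081328]] [ 0.01930841 -0.38492599  1.50003186]
side 504.54278029132166 279.8774473281743 212.5480830717227 [[ 0.96155957 -0.2738483  -0.02025612]
 [-0.18332963 -0.5853011  -0.78981825]
 [ 0.20443446  0.76317084 -0.61300638]] [-0.54655105  0.09916347  1.44870287]
```

View pics/scene0.png

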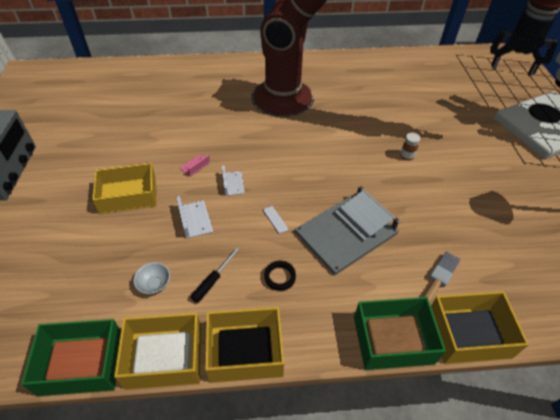

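View pics/side0.png

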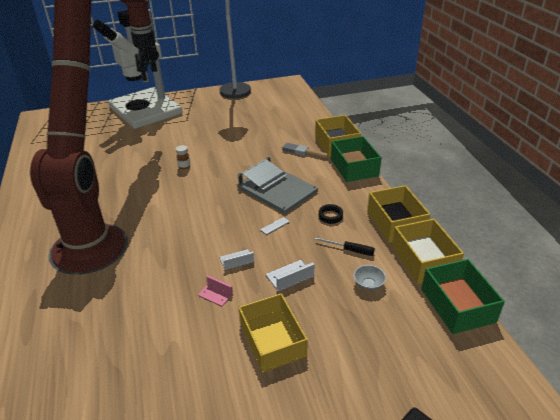

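The scene view shows three rib-and-flange things: a pink one at (195,164), a small white one at (232,182) and a large white one at (196,217). The flat offcut is at (276,219) and the tray at (347,230). In the side view the large strip is at (291,275), the small one at (237,260), the pink one at (216,290) and the tray at (278,185). I choose the large white strip. Next I'll check it in a close crop, composited with the tray.

```bash
python3 - <<'E'
import cv2,numpy as np
a=cv2.imread("pics/scene0.png");b=cv2.imread("pics/side0.png")
f=lambda i,x,y,w,h:cv2.resize(i[y:y+h,x:x+w],(400,300),interpolation=cv2.INTER_CUBIC)
im=np.vstack([np.hstack([f(a,165,185,60,60*3//4),f(a,285,175,120,90)]),np.hstack([f(b,260,253,60,45),f(b,220,150,100,75)])])
cv2.imwrite("pics/crop1.png",im)
E
```

```text
(no output)
```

View pics/crop1.png

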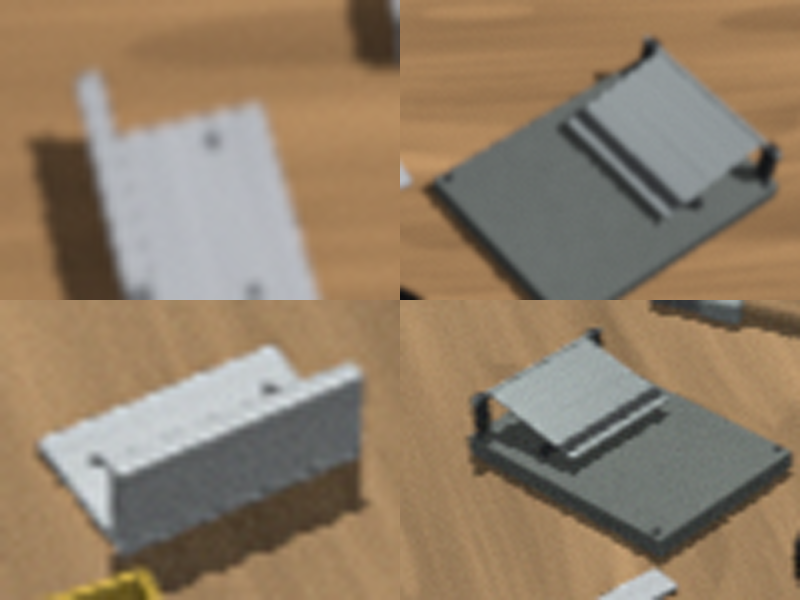

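Crop: the large piece is an L with an upright rib. In the scene view its rib top end is at (178.5,196) and its flange corner at (204,201). In the side view the flange corners are at (266,274) and (301,260), with the rib top from (277,279) to (314,263). The tray top corners are (294,231) and (398,230) in scene, and (317.5,189), (285,211) and (238,185) in side.

```bash
cat > h.py <<'E'
import numpy as np,cv2
from workcell import robot
def ray(c,u,v,z):
    d=c["R"].T@np.array([(u-c["cx"])/c["fx"],(v-c["cy"])/c["fy"],1]);o=-c["R"].T@c["t"]
    return o+d*(z-o[2])/d[2]
def proj(c,X):
    p=c["R"]@np.asarray(X)+c["t"];return np.array([c["fx"]*p[0]/p[2]+c["cx"],c["fy"]*p[1]/p[2]+c["cy"]])
def tri(cs,uvs):
    A=[];b=[]
    for c,(u,v) in zip(cs,uvs):
        d=c["R"].T@np.array([(u-c["cx"])/c["fx"],(v-c["cy"])/c["fy"],1]);d/=np.linalg.norm(d)
        P=np.eye(3)-np.outer(d,d);A.append(P);b.append(P@(-c["R"].T@c["t"]))
    return np.linalg.solve(sum(A),sum(b))
E
python3 - <<'E'
from h import *
np.set_printoptions(precision=4,suppress=True)
A=robot.camera("scene");B=robot.camera("side")
for n,c,roi in(("scene",A,(165,185,60,60)),("side",B,(255,250,70,50))):
    x,y,w,h=roi;hsv=cv2.cvtColor(c["img"],cv2.COLOR_BGR2HSV)[y:y+h,x:x+w]
    m=((hsv[...,1]<60)&(hsv[...,2]>70)).astype(np.uint8)
    k=max(cv2.findContours(m,0,2)[0],key=cv2.contourArea)
    print(n,cv2.contourArea(k),(cv2.approxPolyDP(k,1.5,True)[:,0]+[x,y]).tolist())
for n,c,roi in(("scene",A,(280,170,125,105)),("side",B,(225,150,100,70))):
    x,y,w,h=roi;hsv=cv2.cvtColor(c["img"],cv2.COLOR_BGR2HSV)[y:y+h,x:x+w]
    m=((hsv[...,1]<60)&(hsv[...,2]>70)).astype(np.uint8)
    k=max(cv2.findContours(m,0,2)[0],key=cv2.contourArea)
    print(n,cv2.contourArea(k),(cv2.approxPolyDP(k,1.5,True)[:,0]+[x,y]).tolist())
for c,L in((A,[(178.5,196,.045),(204.3,200.7,.005),(212,234,.005),(185,237,.005),(294,231,.018),(398.4,230,.018),(334,270,.018)]),(B,[(266,274.4,.005),(301.3,260,.005),(277,279.1,.045),(314,263,.045),(277.7,290.8,0),(313.7,276.3,0),(317.5,189.3,.018),(285,211.3,.018),(238,185,.018)])):
    for l in L: print(l,ray(c,*l))
E
```

```text
scene 922.5 [[177, 196], [176, 199], [185, 236], [191, 237], [211, 232], [212, 228], [204, 201], [183, 205], [180, 197]]
side 840.0 [[314, 264], [312, 262], [305, 265], [301, 260], [266, 273], [266, 276], [278, 291], [313, 276]]
scene 4425.5 [[359, 186], [362, 188], [358, 193], [344, 199], [295, 229], [336, 273], [397, 232], [396, 228], [394, 231], [384, 227], [386, 224], [391, 224], [389, 221], [395, 218]]
side 1780.5 [[238, 174], [238, 176], [241, 173], [247, 177], [242, 182], [250, 180], [262, 189], [284, 176], [286, 178], [284, 181], [263, 194], [250, 187], [242, 186], [284, 210], [316, 188], [317, 191], [316, 187], [279, 169], [267, 159], [269, 157]]
(178.5, 196, 0.045) [ 0.4736 -0.3174  0.045 ]
(204.3, 200.7, 0.005) [ 0.4601 -0.2548  0.005 ]
(212, 234, 0.005) [ 0.5745 -0.2324  0.005 ]
(185, 237, 0.005) [ 0.579  -0.3009  0.005 ]
(294, 231, 0.018) [ 0.5897 -0.0228  0.018 ]
(398.4, 230, 0.018) [0.6058 0.2451 0.018 ]
(334, 270, 0.018) [0.7117 0.0602 0.018 ]
(266, 274.4, 0.005) [ 0.4559 -0.2608  0.005 ]
(301.3, 260, 0.005) [ 0.5624 -0.2354  0.005 ]
(277, 279.1, 0.045) [ 0.4694 -0.3244  0.045 ]
(314, 263, 0.045) [ 0.5773 -0.2964  0.045 ]
(277.7, 290.8, 0) [ 0.4708 -0.3223  0.    ]
(313.7, 276.3, 0) [ 0.5763 -0.2999  0.    ]
(317.5, 189.3, 0.018) [0.709  0.0507 0.018 ]
(285, 211.3, 0.018) [ 0.5767 -0.029   0.018 ]
(238, 185, 0.018) [0.4697 0.1519 0.018 ]
```

```bash
cat >> h.py <<'E'
def go(x,y,z,hd):
    """numbers for a move to TCP (x,y,z) with tool-y heading hd deg"""
    s=robot.state();R=s["eef_rot"];d=R.T@(np.array([x,y,z])-s["tool_pos"])/.2
    h=np.degrees(np.arctan2(R[1,1],R[0,1]));tw=-((hd-h+180)%360-180)/30
    print("t",round(s["time_s"],2),"pos",s["tool_pos"].round(4),"hd",round(h,2),"shift",d.round(3),"twist",round(tw,3),"F",s["contact_force"].round(1),"open",round(s["opening"],4),"grip",round(s["gripper_force"],1))
E
python3 -c "
from h import *
go(.56,.08,.25,-60)"
```

```text
t 0.2 pos [0.263  0.5939 0.2306] hd 66.12 shift [-2.398 -1.749 -0.094] twist 4.204 F [ 0.8 -0.2 -1.2] open 0.0852 grip 0.0
```

Call:
arm_command(
  plan=[
    {"x": -0.8,"y": -0.58,"z": -0.1,"twist": 1},
    {"x": -0.8,"y": -0.58,"z": -0.1,"twist": 1},
    {"x": -0.8,"y": -0.58,"z": -0.1,"twist": 1},
    {"x": -0.8,"y": -0.58,"z": -0.1,"twist": 1},
  ],
  jaw=-1,
)

```text
time_s: 0.7
tool_pos: [0.3664, 0.4183, 0.2521]
eef_rot: [[-0.582, 0.813, 0.003], [0.813, 0.582, -0.002], [-0.004, 0.001, -1.0]]
contact_force: [-0.5, 0.1, 0.8]
opening: 0.0851
gripper_force: 0.0
```

Call:
arm_command(
  plan=[
    {"x": -0.98,"y": -0.11,"z": 0,"twist": 1},
    {"x": -0.98,"y": -0.11,"z": 0,"twist": 1},
    {"x": -0.98,"y": -0.11,"z": 0,"twist": 1},
    {"x": -0.98,"y": -0.11,"z": 0,"twist": 1},
  ],
)

```text
time_s: 1.2
tool_pos: [0.4626, 0.2475, 0.2516]
eef_rot: [[-0.099, 0.995, 0.002], [0.995, 0.099, -0.002], [-0.003, 0.001, -1.0]]
contact_force: [-1.3, -0.2, -0.7]
opening: 0.0853
gripper_force: 0.0
```

Call:
arm_command(
  plan=[
    {"x": -0.9,"y": 0.4,"z": 0,"twist": 1},
    {"x": -0.9,"y": 0.4,"z": 0,"twist": 1},
    {"x": -0.9,"y": 0.4,"z": 0,"twist": 1},
    {"x": -0.9,"y": 0.4,"z": 0,"twist": 1},
    {"x": -0.9,"y": 0.4,"z": 0,"twist": 1},
  ],
)

```text
time_s: 1.82
tool_pos: [0.5589, 0.083, 0.2508]
eef_rot: [[0.403, 0.915, -0.001], [0.915, -0.403, 0.001], [0.001, -0.001, -1.0]]
contact_force: [-0.2, 1.1, -1.2]
opening: 0.0851
gripper_force: 0.0
```

```bash
python3 -c "
from h import *
c=robot.camera('wrist');cv2.imwrite('pics/w1.png',c['img'])
print(c['R'],c['t'],c['fx'],c['cx'],c['cy'])
go(.523,-.306,.25,-77)
for X in [(.7103,.054,.018),(.583,-.026,.018),(.606,.245,.018),(.47,.152,.018)]:print(proj(c,X).round(0))"
```

```text
[[ 9.15111621e-01 -4.03200238e-01 -5.38215320e-04]
 [-3.82399645e-01 -8.68323828e-01  3.15886436e-01]
 [-1.27832831e-01 -2.88865535e-01 -9.48796854e-01]] [-0.47860522  0.23988167  0.49439952] 308.41798405073814 282.1320663013215 209.43261543496055
t 1.88 pos [0.5584 0.0844 0.2508] hd -23.64 shift [-1.859  0.621  0.   ] twist 1.779 F [-0.1  1.1 -0.8] open 0.0858 grip 0.0
[407. 149.]
[331. 243.]
[261.  23.]
[191. 155.]
```

View pics/w1.png

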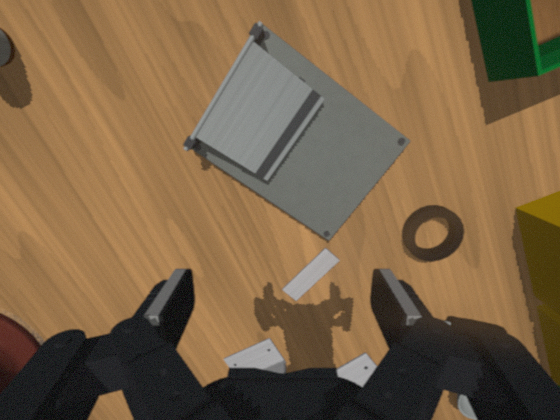

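The wrist view shows the tray clearly. Its open-end corners are at (409,142) and (329,241), its hinge-end corners near (261,23) and (186,147), and the leaf's free edge runs from (323,99) to (265,180). The offcut is at (311,274) and the tape at (433,233).

```bash
python3 -c "
from h import *
c=robot.camera('wrist')
np.set_printoptions(precision=4,suppress=True)
P=[ray(c,*l) for l in [(409,142,.018),(329,241,.018),(323,99,.030),(265,181,.030)]];print(np.array(P))
h=lambda a,b:np.degrees(np.arctan2(*(b-a)[1::-1]))
print(h(P[1],P[0])+90,h(P[3],P[2])+90,np.linalg.norm(P[0]-P[1]),np.linalg.norm(P[2]-P[3]),(P[0]+P[1])/2,(P[2]+P[3])/2)
# line-fit of tray contour
hsv=cv2.cvtColor(c['img'],cv2.COLOR_BGR2HSV);m=((hsv[...,1]<50)&(hsv[...,2]>60)).astype(np.uint8);m[260:]=0;m[:,:150]=0;m[:,415:]=0
k=max(cv2.findContours(m,0,2)[0],key=cv2.contourArea);print((cv2.approxPolyDP(k,3,True)[:,0]).tolist())
pts=k[:,0].astype(float)
def fit(a,b):
    a,b=map(np.array,(a,b));t=(b-a)/np.linalg.norm(b-a);q=pts-a;s=q@t;d=abs(q@[-t[1],t[0]])
    g=pts[(s>8)&(s<np.linalg.norm(b-a)-8)&(d<4)];W=np.array([ray(c,u,v,.018) for u,v in g])[:,:2].astype(np.float32)
    vx,vy,x,y=cv2.fitLine(W,cv2.DIST_HUBER,0,.01,.01).ravel();print(len(g),np.degrees(np.arctan2(vy,vx)),x,y)
fit((409,142),(329,241));fit((329,241),(270,200));fit((409,142),(290,48))
"
```

```text
[[ 0.7148  0.0625  0.018 ]
 [ 0.5812 -0.0199  0.018 ]
 [ 0.6368  0.1491  0.03  ]
 [ 0.5391  0.0904  0.03  ]]
121.64214317983357 120.99771137816447 0.1569212470357818 0.11395541890547148 [0.648  0.0213 0.018 ] [0.5879 0.1198 0.03  ]
[[260, 23], [185, 149], [193, 149], [195, 141], [200, 140], [203, 149], [197, 152], [330, 240], [409, 141]]
38 31.071642 0.6629387 0.02975327
30 -58.468697 0.554879 0.024580104
47 -58.99232 0.6708049 0.13666451
```

Call:
arm_command(
  plan=[
    {"x": -1,"y": 0.1,"z": 0,"twist": 0.9},
    {"x": -1,"y": 0.1,"z": 0,"twist": 0.9},
    {"x": -1,"y": 0.1,"z": 0,"twist": 0.9},
    {"x": -1,"y": 0.1,"z": 0,"twist": 0.9},
  ],
)

```text
time_s: 2.42
tool_pos: [0.4946, -0.1118, 0.2519]
eef_rot: [[0.778, 0.628, 0.0], [0.628, -0.778, -0.001], [-0.0, 0.001, -1.0]]
contact_force: [0.4, 1.2, -0.6]
opening: 0.0856
gripper_force: 0.0
```

Call:
arm_command(
  plan=[
    {"x": -1,"y": 0.62,"z": 0,"twist": 0.88},
    {"x": -1,"y": 0.62,"z": 0,"twist": 0.88},
    {"x": -1,"y": 0.62,"z": 0,"twist": 0.88},
    {"x": -1,"y": 0.62,"z": 0,"twist": 0.88},
    {"x": -1,"y": 0.62,"z": 0,"twist": 0.88},
    {"x": -1,"y": 0.62,"z": 0,"twist": 0.88},
  ],
)

```text
time_s: 3.18
tool_pos: [0.4212, -0.329, 0.2508]
eef_rot: [[0.974, 0.225, 0.001], [0.225, -0.974, 0.003], [0.001, -0.002, -1.0]]
contact_force: [-0.1, -0.3, -0.4]
opening: 0.0853
gripper_force: 0.0
```

```bash
python3 -c "
from h import *
c=robot.camera('wrist');cv2.imwrite('pics/w2.png',c['img'])
go(.523,-.306,.25,-77)
hsv=cv2.cvtColor(c['img'],cv2.COLOR_BGR2HSV);m=((hsv[...,1]<50)&(hsv[...,2]>90)).astype(np.uint8);u,v=map(int,proj(c,(.53,-.28,.02)));print(u,v)
ks,_=cv2.findContours(m,0,2)
for k in ks:
  if cv2.contourArea(k)>500: print(cv2.contourArea(k),(cv2.approxPolyDP(k,3,True)[:,0]).tolist())
"
```

```text
t 3.23 pos [ 0.4214 -0.3286  0.2508] hd -76.95 shift [0.521 0.004 0.005] twist 0.002 F [ 0.5  0.7 -0.2] open 0.0854 grip 0.0
262 74
2240.0 [[141, 130], [141, 194], [167, 198], [168, 206], [173, 207], [176, 137], [183, 136]]
6064.5 [[290, 24], [281, 24], [280, 33], [228, 33], [234, 133], [290, 135]]
1630.0 [[56, 0], [80, 66], [101, 64], [82, 1]]
```

View pics/w2.png

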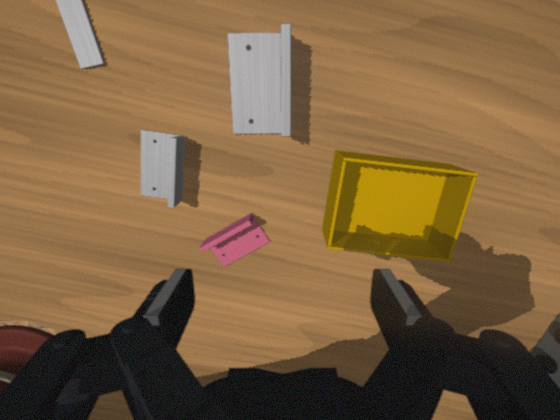

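The large strip is at (260,80): its rib top runs from (286,24) to (286,135) and its free edge from (228,33) to (234,134). The yellow bin (left edge about 325,245) is more than 100 mm from the rib, so the fingers have room.

```bash
python3 -c "
from h import *
c=robot.camera('wrist')
np.set_printoptions(precision=4,suppress=True)
P=np.array([ray(c,*l) for l in [(286,24,.045),(286,135.5,.045),(228,33,.005),(234,133.5,.005),(291,24,.045),(291,136,.045),(280.5,24,.045)]])[:,:2];print(P)
h=lambda a,b:np.degrees(np.arctan2(*(b-a)[::-1]))
print(h(P[1],P[0]),h(P[3],P[2]),h(P[5],P[4]),np.linalg.norm(P[0]-P[1]),np.linalg.norm(P[2]-P[3]),np.linalg.norm(P[4]-P[6]))
a=(P[0]+P[1])/2;b=(P[2]+P[3])/2;print('rib',a,'edge',b,np.linalg.norm(a-b),h(a,b))
go(a[0],a[1],.06,-77)
"
```

```text
[[ 0.5787 -0.2953]
 [ 0.4737 -0.3201]
 [ 0.5644 -0.2327]
 [ 0.4584 -0.2586]
 [ 0.5798 -0.3002]
 [ 0.4744 -0.3256]
 [ 0.5775 -0.29  ]]
13.25426751656864 13.726311862173372 13.546541688057877 0.10790154801133646 0.10913524462199412 0.01041116760298846
rib [ 0.5262 -0.3077] edge [ 0.5114 -0.2456] 0.06380350752217262 103.39238212649298
t 3.27 pos [ 0.4213 -0.3288  0.2509] hd -76.96 shift [0.534 0.018 0.955] twist 0.001 F [-0.6 -0.2 -1.5] open 0.0856 grip 0.0
```

Call:
arm_command(
  plan=[
    {"x": 0.53,"y": 0.018,"z": 0.3,"twist": -0.015},
    {"x": 0.53,"y": 0.018,"z": 0.6,"twist": -0.015},
    {"x": 0.53,"y": 0.018,"z": 0.9,"twist": -0.015},
    {"x": 0.53,"y": 0.018,"z": 0.95,"twist": -0.015},
    {"x": 0.53,"y": 0.018,"z": 0.95,"twist": -0.015},
  ],
)

```text
time_s: 3.9
tool_pos: [0.5231, -0.3071, 0.0576]
eef_rot: [[0.973, 0.232, -0.006], [0.232, -0.973, 0.006], [-0.005, -0.007, -1.0]]
contact_force: [-0.3, 0.0, 0.2]
opening: 0.0852
gripper_force: 0.0
```

```bash
python3 -c "
from h import *
go(.526,-.3075,.013,-76.5)"
```

```text
t 3.9 pos [ 0.5231 -0.3071  0.0576] hd -76.56 shift [0.015 0.007 0.223] twist -0.002 F [-0.3  0.   0.2] open 0.0852 grip 0.0
```

Call:
arm_command(
  plan=[
    {"x": 0.01,"y": 0.006,"z": 0.11,"twist": 0},
    {"x": 0.01,"y": 0.006,"z": 0.22,"twist": 0},
    {"x": 0.01,"y": 0.006,"z": 0.22,"twist": 0},
    {"x": 0.01,"y": 0.006,"z": 0.22,"twist": 0},
  ],
)

```text
time_s: 4.4
tool_pos: [0.5266, -0.3134, 0.0189]
eef_rot: [[0.974, 0.228, 0.002], [0.228, -0.974, -0.002], [0.002, 0.002, -1.0]]
contact_force: [0.1, 0.7, 0.5]
opening: 0.0856
gripper_force: 0.0
```

Call:
arm_command(
  plan=[
    {"z": 0},
    {"z": 0},
    {"z": 0},
    {"z": 0},
    {"z": 0},
    {"z": 0},
    {"z": 0},
    {"z": 0},
  ],
  jaw=1,
  force=60,
)

```text
validation failed for argument at $.pl...
```

```bash
python3 -c "
from h import *
go(.526,-.3075,.013,-76.5)"
```

```text
t 4.4 pos [ 0.5266 -0.3134  0.0189] hd -76.84 shift [ 0.004 -0.029  0.029] twist -0.011 F [0.1 0.7 0.5] open 0.0856 grip 0.0
```

Call:
arm_command(
  plan=[
    {"x": 0,"y": 0,"z": 0,"twist": 0},
  ],
)

```text
time_s: 4.53
tool_pos: [0.5265, -0.3132, 0.0188]
eef_rot: [[0.974, 0.228, 0.002], [0.228, -0.974, -0.002], [0.002, 0.002, -1.0]]
contact_force: [-0.0, 0.1, -0.6]
opening: 0.0856
gripper_force: 0.0
```

```bash
python3 -c "
from h import *
go(.526,-.3075,.013,-76.5)"
```

```text
t 4.53 pos [ 0.5265 -0.3132  0.0188] hd -76.83 shift [ 0.004 -0.028  0.029] twist -0.011 F [-0.   0.1 -0.6] open 0.0856 grip 0.0
```

Call:
arm_command(
  plan=[
    {"x": 0.004,"y": -0.028,"z": 0.03,"twist": -0.011},
    {"x": 0.004,"y": -0.028,"z": 0.03,"twist": -0.011},
    {"x": 0.004,"y": -0.028,"z": 0.03,"twist": -0.011},
  ],
)

```text
time_s: 4.9
tool_pos: [0.5253, -0.3067, 0.0113]
eef_rot: [[0.972, 0.234, -0.0], [0.234, -0.972, -0.0], [-0.0, 0.0, -1.0]]
contact_force: [0.2, -0.6, 0.1]
opening: 0.0854
gripper_force: 0.0
```

Call:
arm_command(
  plan=[
    {"x": 0,"y": 0,"z": 0,"twist": 0},
    {"x": 0,"y": 0,"z": 0,"twist": 0},
    {"x": 0,"y": 0,"z": 0,"twist": 0},
    {"x": 0,"y": 0,"z": 0,"twist": 0},
    {"x": 0,"y": 0,"z": 0,"twist": 0},
    {"x": 0,"y": 0,"z": 0,"twist": 0},
    {"x": 0,"y": 0,"z": 0,"twist": 0},
  ],
  jaw=1,
  force=60,
)

```text
time_s: 5.78
tool_pos: [0.5254, -0.3072, 0.0115]
eef_rot: [[0.972, 0.233, 0.0], [0.233, -0.972, -0.001], [0.0, 0.001, -1.0]]
contact_force: [-0.3, -0.7, 1.6]
opening: 0.009
gripper_force: 58.9
```

Call:
arm_command(
  plan=[
    {"x": 0,"y": 0,"z": -0.2,"twist": 0},
    {"x": 0,"y": 0,"z": -0.4,"twist": 0},
    {"x": 0,"y": 0,"z": -0.6,"twist": 0},
    {"x": 0,"y": 0,"z": -0.6,"twist": 0},
    {"x": 0,"y": 0,"z": -0.6,"twist": 0},
  ],
)

```text
time_s: 6.4
tool_pos: [0.5245, -0.3055, 0.1299]
eef_rot: [[0.972, 0.234, -0.002], [0.234, -0.972, 0.002], [-0.002, -0.003, -1.0]]
contact_force: [0.4, 0.3, -2.7]
opening: 0.0093
gripper_force: 59.0
```

```bash
python3 -c "
from h import *
go(.635,.0425,.13,-58.8)"
```

```text
t 6.4 pos [ 0.5245 -0.3055  0.1299] hd -76.48 shift [ 0.944 -1.563  0.003] twist -0.589 F [ 0.4  0.3 -2.7] open 0.0093 grip 59.0
```

Call:
arm_command(
  plan=[
    {"x": 0.12,"y": -0.2,"z": 0,"twist": -0.1},
    {"x": 0.24,"y": -0.4,"z": 0,"twist": -0.2},
    {"x": 0.36,"y": -0.6,"z": 0,"twist": -0.3},
    {"x": 0.48,"y": -0.8,"z": 0,"twist": -0.4},
    {"x": 0.48,"y": -0.8,"z": 0,"twist": -0.5},
    {"x": 0.48,"y": -0.8,"z": 0,"twist": -0.589},
    {"x": 0.48,"y": -0.8,"z": 0,"twist": -0.589},
  ],
)

```text
time_s: 7.28
tool_pos: [0.5802, -0.1299, 0.1304]
eef_rot: [[0.857, 0.516, -0.002], [0.516, -0.857, -0.0], [-0.002, -0.001, -1.0]]
contact_force: [0.8, -1.0, -2.3]
opening: 0.0092
gripper_force: 59.1
```

```bash
python3 -c "
from h import *
go(.635,.0425,.13,-58.8)"
```

```text
t 7.28 pos [ 0.5802 -0.1299  0.1304] hd -58.95 shift [ 0.679 -0.597  0.001] twist -0.005 F [ 0.8 -1.  -2.3] open 0.0092 grip 59.1
```

Call:
arm_command(
  plan=[
    {"x": 0.2,"y": -0.18,"z": 0,"twist": -0.005},
    {"x": 0.4,"y": -0.36,"z": 0,"twist": -0.005},
    {"x": 0.6,"y": -0.53,"z": 0,"twist": -0.005},
    {"x": 0.68,"y": -0.597,"z": 0,"twist": -0.005},
    {"x": 0.68,"y": -0.597,"z": 0.1,"twist": -0.005},
    {"x": 0.68,"y": -0.597,"z": 0.25,"twist": -0.005},
    {"x": 0.68,"y": -0.597,"z": 0.36,"twist": -0.005},
    {"x": 0.68,"y": -0.597,"z": 0.36,"twist": -0.005},
  ],
)

```text
time_s: 8.28
tool_pos: [0.6339, 0.0419, 0.0573]
eef_rot: [[0.856, 0.517, -0.005], [0.517, -0.856, -0.001], [-0.005, -0.002, -1.0]]
contact_force: [0.9, -0.7, -1.4]
opening: 0.0096
gripper_force: 58.9
```

```bash
python3 -c "
from h import *
go(.6348,.0426,.033,-58.8)
c=robot.camera('wrist');cv2.imwrite('pics/w3.png',c['img'])
a=robot.camera('scene')['img'][170:280,280:405];b=robot.camera('side')['img'][140:240,220:345]
cv2.imwrite('pics/c3.png',np.hstack([cv2.resize(a,(400,352)),cv2.resize(b,(400,352))]))"
```

```text
t 8.28 pos [0.6339 0.0419 0.0573] hd -58.85 shift [ 0.006 -0.001  0.122] twist -0.002 F [ 0.9 -0.7 -1.4] open 0.0096 grip 58.9
```

View pics/c3.png

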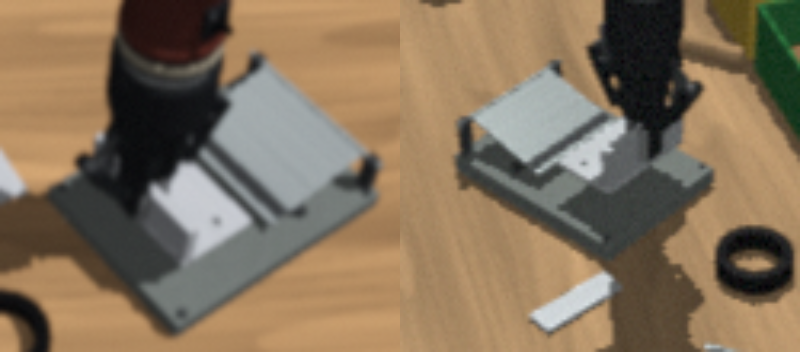

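View pics/w3.png

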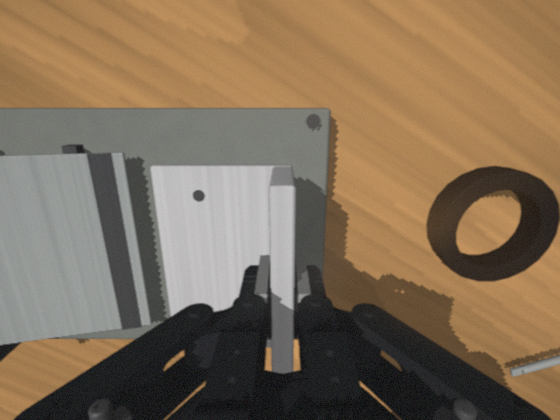

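The strip hangs level over the tray, square to the leaf. In the wrist view its flange corner is at (152,166), the leaf corner is at (124,153) and the tray edge lies along row 108. The leaf is at rest and the bystanders are in place.

Call:
arm_command(
  plan=[
    {"x": 0.005,"y": 0,"z": 0.06,"twist": 0},
    {"x": 0.005,"y": 0,"z": 0.115,"twist": 0},
    {"x": 0.005,"y": 0,"z": 0.115,"twist": 0},
    {"x": 0.005,"y": 0,"z": 0.115,"twist": 0},
  ],
)

```text
time_s: 8.93
tool_pos: [0.6368, 0.0441, 0.0362]
eef_rot: [[0.854, 0.52, -0.0], [0.52, -0.854, -0.0], [-0.0, 0.0, -1.0]]
contact_force: [0.9, -0.5, -2.1]
opening: 0.0091
gripper_force: 59.1
```

```bash
cat >> h.py <<'E'
T=np.array([.588,.1195]);a=np.radians(121.2);U=np.array([[np.cos(a),np.sin(a)],[-np.sin(a),np.cos(a)]])
tr=lambda p:((U@(np.asarray(p)[:2]-T))*1e3).round(1)
E
python3 -c "
from h import *
go(.6348,.0426,.0295,-58.8)
s=robot.state();zb=s['tool_pos'][2]-.0115;print('tcp in tray',tr(s['tool_pos']),zb)
c=robot.camera('wrist');im=c['img'];cv2.imwrite('pics/w4.png',im)
hsv=cv2.cvtColor(im,cv2.COLOR_BGR2HSV);m=((hsv[...,1]<60)&(hsv[...,2]>140)).astype(np.uint8);m[:100]=0;m[260:]=0;m[:,310:]=0
for k in cv2.findContours(m,0,2)[0]:
  if cv2.contourArea(k)>500:
    for p in cv2.approxPolyDP(k,2.5,True)[:,0]: print(p,*[tr(ray(c,*p,z)) for z in (zb+.005,.030,zb+.045)])
"
```

```text
t 8.93 pos [0.6368 0.0441 0.0362] hd -58.68 shift [-0.012  0.001  0.034] twist 0.004 F [ 0.9 -0.5 -2.1] open 0.0091 grip 59.1
tcp in tray [-89.7  -2.7] 0.024725047558716736
[ 61 168] [ 17.9 -56.9] [ 17.7 -57. ] [-11.  -64.6]
[  0 170] [ 47.8 -55.9] [ 47.6 -56. ] [ 10.9 -63.8]
[  5 181] [ 46.9 -50.4] [ 46.7 -50.5] [ 10.3 -59.8]
[  2 182] [ 48.6 -49.9] [ 48.3 -50. ] [ 11.5 -59.5]
[  3 190] [ 49.2 -45.8] [ 49.  -45.9] [ 11.9 -56.5]
[  0 185] [ 50.  -48.4] [ 49.7 -48.5] [ 12.5 -58.3]
[  0 259] [61.7 -7.6] [61.4 -7.7] [ 21.  -28.5]
[ 81 259] [18.2 -7.7] [18.  -7.8] [-10.7 -28.6]
[ 92 167] [  2.7 -57.4] [  2.6 -57.5] [-22. -65.]
[109 257] [ 3.  -8.9] [ 2.8 -9. ] [-21.8 -29.4]
[119 259] [-2.1 -7.7] [-2.3 -7.8] [-25.6 -28.6]
[102 167] [ -2.1 -57.5] [ -2.3 -57.5] [-25.6 -65. ]
[150 167] [-25.4 -57.5] [-25.5 -57.5] [-42.6 -65. ]
[162 259] [-25.2  -7.7] [-25.3  -7.9] [-42.5 -28.6]
[259 259] [-77.3  -7.8] [-77.3  -7.9] [-80.5 -28.7]
[261 254] [-78.4 -10.8] [-78.4 -10.9] [-81.4 -30.8]
[269 254] [-82.7 -10.8] [-82.7 -10.9] [-84.5 -30.8]
[270 259] [-83.2  -7.8] [-83.2  -7.9] [-84.9 -28.7]
[293 259] [-95.5  -7.8] [-95.5  -7.9] [-93.9 -28.7]
[294 188] [-95.5 -47.1] [-95.5 -47.2] [-93.9 -57.4]
[269 184] [-83.1 -49.1] [-83.1 -49.2] [-84.8 -58.9]
[273 167] [-85.2 -57.6] [-85.2 -57.6] [-86.3 -65.1]
[284 166] [-90.5 -58.1] [-90.5 -58.1] [-90.2 -65.4]
```

Call:
arm_command(
  plan=[
    {"x": -0.01,"y": 0,"z": 0.02,"twist": 0},
    {"x": -0.01,"y": 0,"z": 0.028,"twist": 0},
    {"x": -0.01,"y": 0,"z": 0.028,"twist": 0},
    {"x": -0.01,"y": 0,"z": 0.028,"twist": 0},
  ],
)

```text
time_s: 9.48
tool_pos: [0.6351, 0.0432, 0.0308]
eef_rot: [[0.854, 0.52, 0.0], [0.52, -0.854, -0.0], [0.0, 0.0, -1.0]]
contact_force: [0.1, 0.4, -0.9]
opening: 0.0092
gripper_force: 59.1
```

Call:
arm_command(
  plan=[
    {"x": 0,"y": 0,"z": 0,"twist": 0},
  ],
)

```text
time_s: 9.6
tool_pos: [0.6351, 0.0432, 0.0308]
eef_rot: [[0.854, 0.52, 0.0], [0.52, -0.854, -0.0], [0.0, 0.0, -1.0]]
contact_force: [-0.7, 0.1, -2.3]
opening: 0.0097
gripper_force: 59.1
```

Underside is about 1.3 mm above the tray. Lowering to light contact.

Call:
arm_command(
  plan=[
    {"x": 0,"y": 0,"z": 0.007,"twist": 0},
    {"x": 0,"y": 0,"z": 0.007,"twist": 0},
    {"x": 0,"y": 0,"z": 0.007,"twist": 0},
  ],
)

```text
time_s: 9.98
tool_pos: [0.6352, 0.0432, 0.0295]
eef_rot: [[0.854, 0.52, 0.0], [0.52, -0.854, 0.0], [0.0, 0.0, -1.0]]
contact_force: [0.2, 0.4, -0.8]
opening: 0.0092
gripper_force: 59.3
```

Call:
arm_command(
  plan=[
    {"x": 0,"y": -0.03,"z": 0,"twist": 0},
    {"x": 0,"y": -0.06,"z": 0,"twist": 0},
    {"x": 0,"y": -0.09,"z": 0,"twist": 0},
    {"x": 0,"y": -0.12,"z": 0,"twist": 0},
    {"x": 0,"y": -0.12,"z": 0,"twist": 0},
  ],
)

```text
time_s: 10.6
tool_pos: [0.6221, 0.0648, 0.0295]
eef_rot: [[0.854, 0.521, -0.001], [0.521, -0.854, 0.001], [0.0, -0.001, -1.0]]
contact_force: [-0.7, 1.0, 1.7]
opening: 0.0095
gripper_force: 59.7
```

Call:
arm_command(
  plan=[
    {"x": 0,"y": -0.025,"z": 0,"twist": 0},
    {"x": 0,"y": -0.05,"z": 0,"twist": 0},
    {"x": 0,"y": -0.075,"z": 0,"twist": 0},
    {"x": 0,"y": -0.095,"z": 0,"twist": 0},
    {"x": 0,"y": -0.095,"z": 0,"twist": 0},
    {"x": 0,"y": -0.095,"z": 0,"twist": 0},
  ],
)

```text
time_s: 11.35
tool_pos: [0.6125, 0.0805, 0.0295]
eef_rot: [[0.854, 0.52, -0.0], [0.52, -0.854, 0.001], [0.0, -0.001, -1.0]]
contact_force: [-0.1, -1.5, 3.5]
opening: 0.0092
gripper_force: 60.0
```

```bash
python3 -c "
from h import *
go(.6348,.0426,.0295,-58.8)
s=robot.state();zb=s['tool_pos'][2]-.0115;print('tcp in tray',tr(s['tool_pos']),zb)
c=robot.camera('wrist');im=c['img'];cv2.imwrite('pics/w5.png',im)
hsv=cv2.cvtColor(im,cv2.COLOR_BGR2HSV);m=((hsv[...,1]<60)&(hsv[...,2]>140)).astype(np.uint8);m[:100]=0;m[260:]=0;m[:,310:]=0
for k in cv2.findContours(m,0,2)[0]:
  if cv2.contourArea(k)>500:
    for p in cv2.approxPolyDP(k,2.5,True)[:,0]: print(p,*[tr(ray(c,*p,z)) for z in (.023,.030,.063)])
b=robot.camera('side')['img'][140:215,220:320]
cv2.imwrite('pics/c5.png',np.hstack([cv2.resize(im,(400,300)),cv2.resize(b,(400,300))]))"
```

```text
t 11.35 pos [0.6125 0.0805 0.0295] hd -58.65 shift [-0.003  0.22  -0.   ] twist 0.005 F [-0.1 -1.5  3.5] open 0.0092 grip 60.0
tcp in tray [-46.1  -0.7] 0.01796024487693551
[147 167] [ 19.7 -55.5] [ 16.6 -56.8] [  2. -63.]
[  0 172] [ 91.8 -52.9] [ 85.4 -54.3] [ 54.8 -61.1]
[  0 259] [105.4  -5.5] [98.3 -9.2] [ 64.7 -26.5]
[159 259] [20.  -5.7] [16.9 -9.4] [  2.3 -26.6]
[197 166] [ -4.7 -56.1] [ -6.6 -57.4] [-15.8 -63.4]
[201 170] [ -6.4 -54.1] [ -8.3 -55.5] [-17.1 -62. ]
[199 186] [ -4.8 -46.1] [ -6.7 -47.8] [-15.9 -56.1]
[205 195] [ -7.4 -41.5] [ -9.2 -43.4] [-17.8 -52.7]
[202 218] [ -4.9 -29.2] [ -6.9 -31.8] [-16.  -43.8]
[206 230] [ -6.5 -22.6] [ -8.3 -25.4] [-17.1 -38.9]
[203 236] [ -4.7 -19.2] [ -6.6 -22.2] [-15.8 -36.5]
[208 243] [ -7.  -15.2] [ -8.8 -18.4] [-17.5 -33.5]
[205 248] [ -5.2 -12.3] [ -7.1 -15.6] [-16.1 -31.4]
[207 258] [-5.8 -6.4] [ -7.7 -10. ] [-16.6 -27.1]
[259 259] [-33.7  -5.9] [-34.3  -9.5] [-37.  -26.7]
[261 254] [-34.8  -8.8] [-35.3 -12.3] [-37.8 -28.9]
[269 253] [-39.1  -9.4] [-39.4 -12.9] [-40.9 -29.3]
[270 259] [-39.6  -5.9] [-39.9  -9.5] [-41.3 -26.7]
[293 259] [-51.9  -5.9] [-51.7  -9.5] [-50.3 -26.7]
[294 188] [-51.9 -45.2] [-51.6 -47. ] [-50.3 -55.5]
[291 185] [-50.4 -46.7] [-50.2 -48.4] [-49.2 -56.6]
[269 185] [-39.5 -46.7] [-39.8 -48.4] [-41.2 -56.6]
[272 168] [-41.1 -55.2] [-41.3 -56.5] [-42.4 -62.8]
[279 166] [-44.5 -56.2] [-44.5 -57.4] [-44.9 -63.5]
[178 165] [  4.5 -56.5] [  2.1 -57.8] [ -9.  -63.8]
[187 259] [ 5.  -5.8] [ 2.6 -9.4] [ -8.7 -26.7]
[196 259] [ 0.2 -5.8] [-2.  -9.4] [-12.2 -26.7]
[188 166] [ -0.3 -56.1] [ -2.4 -57.3] [-12.6 -63.4]
```

View pics/c5.png

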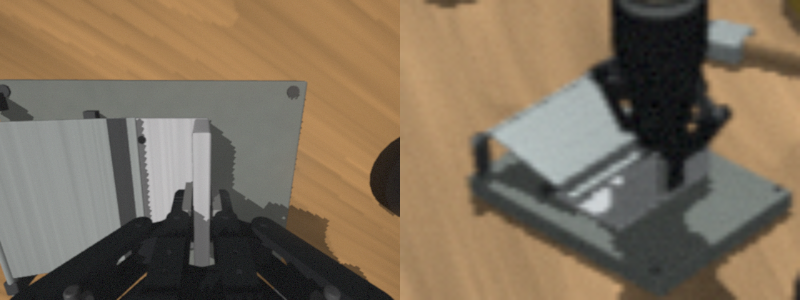

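The leaf edge still measures x ≈ -2.2 (not lifted). The strip edge is about 20 mm inside and within 1 mm of centred. Now pressing.

Call:
arm_command(
  plan=[
    {"x": 0,"y": 0,"z": 0.003,"twist": 0},
    {"x": 0,"y": 0,"z": 0.006,"twist": 0},
    {"x": 0,"y": 0,"z": 0.006,"twist": 0},
    {"x": 0,"y": 0,"z": 0.006,"twist": 0},
  ],
  jaw=1,
  force=90,
)

```text
time_s: 11.95
tool_pos: [0.6126, 0.0804, 0.0295]
eef_rot: [[0.854, 0.52, -0.0], [0.52, -0.854, 0.002], [0.001, -0.001, -1.0]]
contact_force: [-1.6, 0.4, 10.6]
opening: 0.0086
gripper_force: 89.3
```

Call:
arm_command(
  plan=[
    {"x": 0,"y": 0,"z": 0.004,"twist": 0},
    {"x": 0,"y": 0,"z": 0.006,"twist": 0},
    {"x": 0,"y": 0,"z": 0.006,"twist": 0},
    {"x": 0,"y": 0,"z": 0.006,"twist": 0},
    {"x": 0,"y": 0,"z": 0.006,"twist": 0},
  ],
)

```text
time_s: 12.58
tool_pos: [0.6127, 0.0804, 0.0295]
eef_rot: [[0.854, 0.52, 0.0], [0.52, -0.854, 0.002], [0.001, -0.002, -1.0]]
contact_force: [-3.6, 1.0, 16.8]
opening: 0.009
gripper_force: 90.3
```

```bash
python3 -c "
from h import *
s=robot.state();print(s['time_s'],tr(s['tool_pos']),s['tool_pos'][2],s['contact_force'].round(1),s['eef_rot'][:,2])
c=robot.camera('wrist');im=c['img'];b=robot.camera('side')['img'][140:215,220:320]
hsv=cv2.cvtColor(im,cv2.COLOR_BGR2HSV);m=((hsv[...,1]<60)&(hsv[...,2]>140)).astype(np.uint8)
print(np.where(np.diff(m[200,:310].astype(int)))[0],np.where(np.diff(cv2.inRange(cv2.cvtColor(cv2.imread('pics/w5.png'),cv2.COLOR_BGR2HSV),(0,0,141),(255,59,255))[200,:310].astype(int)))[0])
cv2.imwrite('pics/c6.png',np.hstack([cv2.resize(im,(400,300)),cv2.resize(b,(400,300))]))"
```

```text
12.575 [-46.2  -0.9] 0.02949820812627773 [-3.6  1.  16.8] [ 1.43972022e-04  2.32716448e-03 -9.99997282e-01]
[151 180 190 202 293] [ 13  14 151 180 190 202 294]
```

View pics/c6.png

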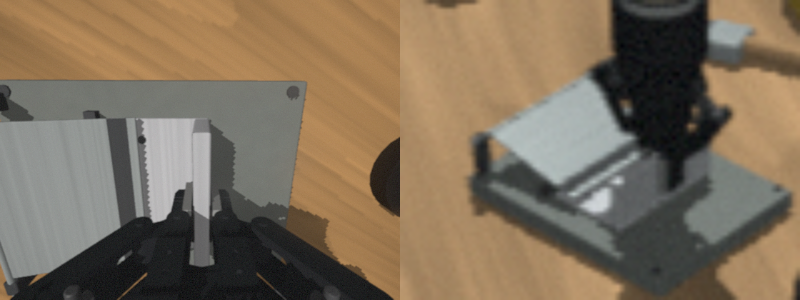

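The strip is tucked under the resting leaf and pressed flat with about 17 N. Edge columns on row 200 of the wrist image match those from before pressing, apart from one pixel on the rib. Handing in.

```bash
python3 -c "
from workcell import robot
print(robot.sign_off())"
```

```text
the job is handed in; nothing more can be done
None
```

The job is handed in, with no verdict returned: the large white strip's edge is about 20 mm in under the resting leaf, square and centred, and the gripper is still holding it pressed flat on the tray at about 17 N.

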